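# Weigh the tray of soap and lock the balance on the reading

### The arm

A 6-joint arm with a two-finger parallel gripper is mounted at the origin on the work surface; the furniture and walls round the work are solid. World frame = base frame: x ahead of the robot, y to its left, z up, the work surface at z = 0. Lengths are in m, angles in rad, forces in N, time in s.
With the tool pointing down it reaches from about 0.25 to 0.775 m from the base axis. Payload 4 kg.
Tool frame: the origin (TCP) lies at the very end of the fingers, on their centre line; the grasp point (between the pads) lies 19 mm behind it (robot.hold_point_z is the distance from the TCP to the grasp point, in m); z points along the fingers, y is the line along which they close (so a half turn about z gives the same grasp; the last joint's range is limited). The gripper opens to 94 mm and grips with 3 to 60 N. Pads are 16 mm wide; open, the fingers measure 119 mm over their backs; the gripper's body (75 mm by 177 mm) begins 78 mm behind the grasp point.
Start: joints at [1.197, 0.087, 1.371, -0, 1.684, -0.103], TCP at [0.147, 0.53, 0.206] pointing down, gripper open.
Joint ranges: [-3.1, 3.1], [-0.76, 2.03], [0.27, 2.55], [-1.08, 4.22], [0.17, 2.65], [-2.57, 2.57]. Speed limits (rad/s): [2.79, 2.79, 3.14, 3.14, 3.14, 3.14].

### API

Orientations are given as [roll, pitch, yaw] about the fixed x, y, z axes, in that order (R = Rz(yaw) Ry(pitch) Rx(roll)).
In Python, from bench import robot gives the robot as it stands.
- The arm moves only by the tool carry_out, never from a script. Its argument "steps" is a list of rows, each a list of 3 entries, a list of its own where there are three numbers: the shift along the tool's x, y, z in m, then the turn about the tool's z in units of 10 degrees (1.0 is 10 degrees), then the closure, from -1 (fully open) to 1 (shut). In form: [[[tx, ty, tz], roll, jaw], ...]. A call has 1 to 10 rows; each row is the pose to reach, as a shift and turn from the pose commanded when the call began, along the tool's axes at that moment; what a row does not reach only later rows make up. A row lasts 1/8 s, in which the tool goes at most 62.5 mm and 10.7 degrees, less where a joint would pass 70% of its speed; a pose out of reach is approached as far as the arm can. A call with a gripper value outside its range is refused whole. The fingers move at their own pace and stop on an object; the grip force is fixed at half the most. Time passes only in rows, so rows that repeat a pose let the fingers close. It gives the time, the measured TCP pose, the force, the opening and the grip force at its end, in the units of the state.
- robot.get_obs(): the state, without advancing time (a new reading comes with each control period).
- robot.snapshot(name): name is "scene" or "top" or "wrist"; returns a dict with "image" (400x640x3 uint8, red, green, blue), "z_map" (400x640 float32, m along the optical axis (not along the pixel's ray), 0 where there is no reading), "mtx" (3x3 intrinsics, pixels), "D" ([k1, k2, p1, p2, k3] as OpenCV has them; the pictures are not rectified), "R" (3x3) and "t" (3): a world point X has camera coordinates R X + t. Camera axes: x right, y down, z forward; pixel columns grow to the right and rows downward; lengths in m; the calibration is good to about 2 mm. A picture is of the moment at which its call begins.
- robot.close_job(): hands the job in; it is judged then, once.
The state is a dict: "time": time; "joint_positions": joint angles; "qvel": joint speeds; "joint_torque": joint torques, N m; "tool_pos": TCP position; "ee_rot": TCP orientation; "wrist_force": force on the tool from outside, world axes, zero at the start; "wrist_torque": the same for the moment, N m; "width": finger opening in m; "finger_force": force on a finger pad.
Only numpy, scipy, OpenCV 4.12 (cv2) and the standard library are available. Lean on these libraries where they do the work, as an engineer would, in place of code of your own. Each camera call takes 0.05 s, during which the arm holds its last target. There are 200 camera calls.

### The job

Weigh the soap bars on the balance: put every bar from the wooden tray on the large aluminium pan and add iron weights to the brass pan until the beam rests level. With the full load still on, push the red-handled lock pin fully home through the fork and the beam's tongue from the robot's side, so that the beam cannot drop when it is unloaded. Then put all the bars back in the tray, and leave the pin in and the weights on their pan, untouched, as the reading for the clerk.

Things in the scene. Friction and masses are not known exactly. Their poses are not given: they have to be found in the camera images.
- balance: dark green counter balance, fixed. Origin on the table under the middle of its base (90 x 266 mm, 40 mm high); x points away from the operator, y left along the beam (to the goods pan). In the middle stands a fork of two green cheeks (each 8 mm thick in x, 32 mm wide in y, 20 mm apart, tops 133 mm above the table); the beam turns between them about an x axis 65 mm up.
- beam (a joint): tilt of the beam, rad: 0 level, positive with the goods pan (+y) down, stops at +-0.10. Both pans stay horizontal and move up and down with it, 12 mm at the stops; where on a pan a load stands makes no difference. Empty or equally loaded it settles at 0 in about 2 s; 10 g of difference tilts it about 0.03, 35 g or more drives it to a stop.
- lock_hole (a point): centre of the round 12.5 mm lock hole at the front face (robot's side) of the front cheek, 115 mm above the table, in a square brass plate; axes as balance. Along +x the hole runs through front cheek (0-8 mm), steel tongue of the beam (14-22 mm, hole 13 mm) and rear cheek (28-36 mm). The tongue's hole lines up only with the beam level (0.5 mm sideways per 0.01 rad).
- goods_pan_floor (a point): middle of the floor of the large aluminium pan for the goods (left of the fork, +y), 92 mm above the table when level; inside 114 mm (x) by 154 mm (y), rim 5 mm high. Axes as balance. Its edge begins 50 mm from the middle of the fork.
- weights_pan_floor (a point): middle of the floor of the brass pan for the weights (right of the fork, -y), 92 mm above the table when level; inside 114 mm (x) by 106 mm (y), rim 5 mm high. Axes as balance.
- lock_pin: loose lock pin, 97 mm long, 60 g, lying level. Square red grip 22 x 22 mm, 46 mm long (x = -51 to -5 mm), a collar 22 mm across (x = -5 to 0), then a round steel shank of 10 mm (x = 0 to 46 mm, the last 9 tapered). Origin on the underside below the collar's front face; the pin's axis is 11 mm above it. It goes in until the collar meets the front cheek.
- pin_tip (a point): tip of the shank, on the pin's axis
- pin_grip (a point): middle of the red grip, on the pin's axis, 28 mm behind the collar's front face and 74 mm behind the tip
- weight_200: hexagonal cast-iron weight, 200 g, 48 mm across flats, body 26 mm high, with a round knob (20 mm) on top, 56 mm in all. Origin at the centre of its underside; two of the flats face its +y and -y.
- soap_tray: flat wooden tray, 134 mm (x) by 172 mm (y), walls 4 mm thick and 9 mm high, floor 4 mm thick, fixed on the table; origin under its middle
- weight_100a: hexagonal cast-iron weight, 100 g, 38 mm across flats, body 22 mm high, with a round knob (18 mm) on top, 46 mm in all. Origin at the centre of its underside; two of the flats face its +y and -y.
- weight_100b: hexagonal cast-iron weight, 100 g, 38 mm across flats, body 22 mm high, with a round knob (18 mm) on top, 46 mm in all. Origin at the centre of its underside; two of the flats face its +y and -y.
- soap_0: pale green soap bar, 42 mm (x) by 70 mm (y) by 22 mm high, about 100 g, rounded edges; origin at the centre of its underside. Two or three bars lie in the tray; None if this one is absent.
- soap_1: pale green soap bar, 42 mm (x) by 70 mm (y) by 22 mm high, about 100 g, rounded edges; origin at the centre of its underside. Two or three bars lie in the tray; None if this one is absent.
- soap_2: pale green soap bar, 42 mm (x) by 70 mm (y) by 22 mm high, about 100 g, rounded edges; origin at the centre of its underside. Two or three bars lie in the tray; None if this one is absent.
There are look-alikes about, which are no part of the job. Leave any green look-alike of the weight_100a alone.

How it is judged:
By the outcome, as a careful person would: the job done as asked, in the order asked, and still so for the second after the job is handed in, with the robot touching nothing.
Of soap_0, soap_1, soap_2 only 2 to 3 are there at a start; the rules pass over those that are not, and their reading is None.
At some moment in a run one of soap_0, soap_1, soap_2 may be knocked a few centimetres aside while the robot is not near it.
Once in a run the grip may slacken for a moment while it holds something.
It also fails if it takes over 210 s, if anything falls off the work surface, if the arm or the gripper's body presses on something with over 40 N, if the wrist force passes 120 N, or if a joint passes its speed limit or range.

## Working session

There is one attempt and no reset: what is moved stays moved. The work goes in short steps, Python scripts to look and compute and a tool call to move; the robot and the scene stay as the last step left them, time stands still between calls to the robot, and variables do not carry over. Pictures are saved under pics/ and viewed, at most 14 in all, crops included, and the job is handed in when it is done.

Besides the shell and the picture viewer there is one more tool, called after ">>>" as a command line: name --argument value ..., lists and objects as JSON in quotes. carry_out: Moves the arm, as the interface text tells. Its arguments: {"type":"object","properties":{"steps":{"type":"array","items":{"type":"array"}}},"required":["steps"]}

```bash
ls; mkdir -p pics
python3 - <<'E'
from bench import robot
import cv2,pickle
for n in("scene","top"):
    s=robot.snapshot(n); pickle.dump(s,open(f"{n}.pkl","wb")); cv2.imwrite(f"pics/{n}0.png",s["image"][:,:,::-1])
    print(n,s["mtx"],s["D"],s["R"],s["t"])
print(robot.get_obs(),robot.hold_point_z)
E
```

```text
pics
scene [[506.29543668   0.         326.88027531]
 [  0.         506.29543668 190.94670037]
 [  0.           0.           1.        ]] [-0.07668503  0.          0.          0.          0.        ] [[ 0.902294   -0.431072    0.00651688]
 [-0.31149834 -0.66231097 -0.68140514]
 [ 0.29805088  0.61279777 -0.73187743]] [-0.39909356  0.18219232  1.24965875]
top [[410.17896898   0.         316.59234267]
 [  0.         410.17896898 203.04929068]
 [  0.           0.           1.        ]] [-0.01204205  0.          0.          0.          0.        ] [[ 0.00701695 -0.99997117  0.00290166]
 [-0.98232419 -0.00743586 -0.18703984]
 [ 0.18705602 -0.00153792 -0.98234804]] [-0.05008566  0.44199463  1.30003374]
{'time': 0.1, 'joint_positions': array([ 1.19689149e+00,  8.78704107e-02,  1.37207854e+00, -1.75563545e-05,
        1.68359028e+00, -1.03125413e-01]), 'qvel': array([ 0.00027106, -0.00229772, -0.00317779,  0.00023887, -0.00151491,
       -0.00041075]), 'joint_torque': array([ 1.93105167e-03, -3.41257095e+01, -3.03301692e+01,  7.21175317e-02,
        3.04453145e-02, -9.23507082e-05]), 'tool_pos': array([0.14696101, 0.52949863, 0.20443953]), 'ee_rot': array([-3.13965462e+00, -1.83029840e-04,  2.87081110e+00]), 'wrist_force': array([-0.81645975,  0.38732133,  0.56933808]), 'wrist_torque': array([-0.01173313, -0.00193774,  0.03222416]), 'finger_force': 0.0, 'width': 0.09424231118480057} 0.0188
```

View pics/scene0.png

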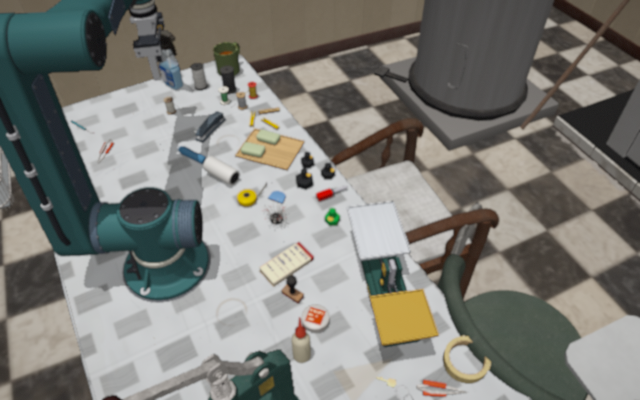

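View pics/top0.png

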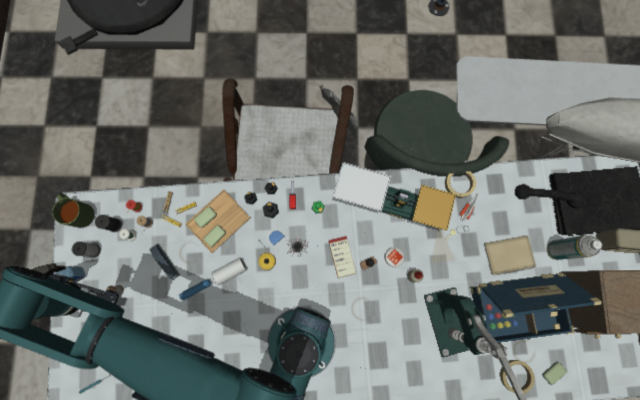

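```bash
cat > h.py <<'E'
import numpy as np,cv2,pickle
def ray(s,uv):
    p=cv2.undistortPoints(np.float64(uv).reshape(-1,1,2),s["mtx"],s["D"])[:,0]
    d=np.c_[p,np.ones(len(p))]@s["R"]; c=-s["R"].T@s["t"]; return c,d
def plane(s,uv,z):
    c,d=ray(s,uv); return c+d*((z-c[2])/d[:,2])[:,None]
def proj(s,X):
    return cv2.projectPoints(np.float64(X).reshape(-1,1,3),cv2.Rodrigues(s["R"])[0],s["t"],s["mtx"],s["D"])[0][:,0]
def depthpts(s):
    v,u=np.mgrid[:400,:640]; c,d=ray(s,np.c_[u.ravel(),v.ravel()])
    return (c+d*s["z_map"].reshape(-1,1)).reshape(400,640,3)
E
python3 - <<'E'
from h import *
s=pickle.load(open("top.pkl","rb")); im=s["image"]; P=depthpts(s)
cv2.imwrite("pics/topc.png",cv2.resize(im[150:260,170:480,::-1],None,fx=2.5,fy=2.5,interpolation=cv2.INTER_CUBIC))
hsv=cv2.cvtColor(im,cv2.COLOR_RGB2HSV)
def comps(name,m,z,amin=25,box=(150,260,170,480)):
    mm=np.zeros((400,640),np.uint8); a,b,c,d=box; mm[a:b,c:d]=m[a:b,c:d]
    n,l,st,ce=cv2.connectedComponentsWithStats(mm)
    for i in range(1,n):
        if st[i,4]<amin: continue
        k=l==i; cs,_=cv2.findContours(k.astype(np.uint8),0,1); cn=max(cs,key=len)[:,0].astype(float)
        w=plane(s,cn,z)[:,:2].astype(np.float32); r=cv2.minAreaRect(w*1000)
        print(name,ce[i].round(1),st[i,4],"rect mm",np.round(r[0]),np.round(r[1]),round(r[2],1),"zmed",np.median(P[k][:,2]).round(3),"zmax",P[k][:,2].max().round(3))
H,S,V=[hsv[...,i].astype(int) for i in range(3)]
comps("red",((H<8)|(H>172))&(S>150)&(V>90),0.022)
comps("dark",(V<45),0.02)
comps("soap",(H>28)&(H<60)&(S>35)&(S<130)&(V>120),0.026)
comps("green",(H>45)&(H<80)&(S>150)&(V>50),0.03)
comps("brass",(H>15)&(H<30)&(S>150)&(V>120),0.097)
comps("white",(S<25)&(V>175),0.097,300,(160,215,330,395))
comps("wood",(H>8)&(H<25)&(S>60)&(S<150)&(V>120),0.009,300,(180,255,180,255))
E
```

```text
red [292.4 201.5] 78 rect mm [451.  33.] [44. 17.] 1.1 zmed 0.022 zmax 1.36
red [464.5 208.7] 29 rect mm [ 430. -538.] [ 7. 42.] 54.4 zmed 0.009 zmax 0.016
red [396.7 256. ] 47 rect mm [ 270. -306.] [23. 28.] 44.2 zmed 0.025 zmax 0.031
dark [233.1 165.7] 53 rect mm [587. 233.] [24. 79.] 72.9 zmed -0.115 zmax -0.098
dark [342.5 157. ] 53 rect mm [ 599. -134.] [16. 68.] 76.3 zmed -0.721 zmax -0.096
dark [382.2 160.3] 575 rect mm [ 599. -288.] [ 67. 149.] 0.5 zmed -0.104 zmax 1.36
dark [209.3 167.7] 172 rect mm [565. 316.] [45. 57.] 5.4 zmed -0.725 zmax -0.7
dark [270.5 188.3] 68 rect mm [495. 109.] [33. 27.] 65.3 zmed 0.027 zmax 0.05
dark [250.7 198. ] 74 rect mm [462. 173.] [27. 30.] 2.0 zmed 0.023 zmax 1.36
dark [414.6 201.1] 27 rect mm [ 453. -372.] [ 8. 49.] 72.4 zmed 0.04 zmax 0.075
dark [397.  201.8] 51 rect mm [ 450. -316.] [53. 27.] 59.1 zmed 0.08 zmax 0.129
dark [269.9 208.9] 39 rect mm [425. 108.] [20. 27.] 0.4 zmed 0.051 zmax 1.36
dark [296.8 246.3] 25 rect mm [303.  17.] [14. 16.] 45.7 zmed 0.015 zmax 0.021
soap [204.5 216.6] 229 rect mm [398. 322.] [39. 64.] 46.7 zmed 0.026 zmax 1.36
soap [213.9 235.6] 232 rect mm [335. 287.] [36. 66.] 46.8 zmed 0.025 zmax 1.36
brass [188.8 206. ] 29 rect mm [419. 354.] [ 7. 38.] 23.0 zmed 0.011 zmax 0.015
brass [266.7 256.7] 65 rect mm [264. 104.] [15. 43.] 0.4 zmed 0.023 zmax 0.028
white [359.4 189.9] 2092 rect mm [ 466. -187.] [195. 164.] 77.8 zmed 0.092 zmax 1.36
wood [220.3 218.7] 1481 rect mm [388. 282.] [135. 170.] 44.6 zmed 0.005 zmax 1.36
```

View pics/topc.png

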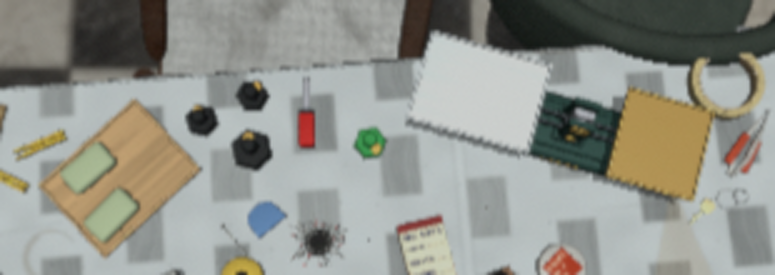

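```bash
cat >> h.py <<'E'
def to(p,yaw,o):
    """print shift, turn for target TCP p and tool closing-line direction yaw (deg, mod 180)"""
    from scipy.spatial.transform import Rotation as Ro
    R=Ro.from_euler("xyz",o["ee_rot"]).as_matrix(); d=R.T@(np.array(p)-o["tool_pos"])
    cy=np.degrees(np.arctan2(R[1,1],R[0,1])); t=-((yaw-cy+90)%180-90)
    print("to",p,yaw,"shift",d.round(4),"turn",round(t/10,3),"q6",o["joint_positions"][5].round(2),"len",np.linalg.norm(d).round(3))
E
python3 - <<'E'
from h import *
from bench import robot
o=robot.get_obs()
s=pickle.load(open("top.pkl","rb")); im=s["image"]; P=depthpts(s)
hsv=cv2.cvtColor(im,cv2.COLOR_RGB2HSV);H,S,V=[hsv[...,i].astype(int) for i in range(3)]
reg=np.zeros((400,640),bool); reg[155:240,330:465]=1
m=reg&(P[...,2]>.086)&(P[...,2]<.105)&(np.abs(P[...,0])<1)
m=cv2.morphologyEx(m.astype(np.uint8),cv2.MORPH_OPEN,np.ones((3,3)))
n,l,st,ce=cv2.connectedComponentsWithStats(m)
for i in range(1,n):
    if st[i,4]>100:
        k=l==i; r=cv2.minAreaRect((P[k][:,:2]*1000).astype(np.float32)); print("pan",ce[i].round(),st[i,4],r,np.median(P[k][:,2]))
m=reg&(P[...,2]>.125)&(P[...,2]<.14); print("fork top",m.sum(),(P[m].mean(0)*1000).round())
for z,nm,mask in((.026,"soap",(H>28)&(H<60)&(S>35)&(S<130)&(V>120)),(.022,"red",((H<8)|(H>172))&(S>150)&(V>90)),(.009,"wood",(H>8)&(H<60)&(S>35)&(S<150)&(V>110))):
    mm=np.zeros((400,640),np.uint8);mm[180:255,180:305]=mask[180:255,180:305]
    for c in cv2.findContours(mm,0,1)[0]:
        if cv2.contourArea(c)>50: print(nm,cv2.boxPoints(cv2.minAreaRect((plane(s,c[:,0],z)[:,:2]*1000).astype(np.float32))).round().tolist())
to([.36,.28,.30],45,o)
E
```

```text
pan [361. 187.] 1879 ((486.0360107421875, -187.95425415039062), (160.32408142089844, 120.93571472167969), 73.9696273803711) 0.09276605039160879
pan [434. 208.] 1360 ((421.7550354003906, -415.026123046875), (113.60267639160156, 123.39581298828125), 74.85047149658203) 0.09298445753189777
fork top 100 [ 450. -312.  132.]
soap [[299.0, 296.0], [347.0, 252.0], [371.0, 277.0], [324.0, 322.0]]
soap [[361.0, 329.0], [408.0, 286.0], [434.0, 314.0], [388.0, 358.0]]
red [[429.0, 41.0], [429.0, 24.0], [473.0, 25.0], [473.0, 42.0]]
wood [[414.0, 409.0], [439.0, 356.0], [453.0, 363.0], [428.0, 416.0]]
wood [[279.0, 298.0], [398.0, 174.0], [496.0, 268.0], [376.0, 392.0]]
to [0.36, 0.28, 0.3] 45 shift [-0.272  -0.1836 -0.0953] turn 2.949 q6 -0.1 len 0.342
```

Run:
```python
from h import *
from bench import robot
o=robot.get_obs(); to([.335,.287,.20],47.5,o)
```

```text
to [0.335, 0.287, 0.2] 47.5 shift [-0.2461 -0.1834  0.0047] turn 2.699 q6 -0.1 len 0.307
```

>>> carry_out --steps '[[[-0.06,-0.045,0.0],0.7,-0.3],[[-0.12,-0.09,0.0],1.4,-0.3],[[-0.18,-0.135,0.0],2.1,-0.3],[[-0.246,-0.183,0.004],2.7,-0.3],[[-0.246,-0.183,0.004],2.7,-0.3],[[-0.246,-0.183,0.004],2.7,-0.3],[[-0.246,-0.183,0.004],2.7,-0.3],[[-0.246,-0.183,0.004],2.7,-0.3]]'

```text
time: 1.1
tool_pos: [0.3344, 0.2889, 0.2014]
ee_rot: [-3.141, -0.001, 2.402]
wrist_force: [0.3, 1.0, 0.1]
width: 0.0612
finger_force: 0.0
```

Run:
```python
from h import *
from bench import robot
s=robot.snapshot("wrist"); o=robot.get_obs(); print(o["tool_pos"],o["ee_rot"],o["width"],o["time"]); cv2.imwrite("pics/w1.png",s["image"][:,:,::-1]); pickle.dump(s,open("w1.pkl","wb"))
im=s["image"];hsv=cv2.cvtColor(im,cv2.COLOR_RGB2HSV);H,S,V=[hsv[...,i].astype(int) for i in range(3)]
m=((H>28)&(H<60)&(S>35)&(S<130)&(V>120)).astype(np.uint8)
for c in cv2.findContours(m,0,1)[0]:
    if cv2.contourArea(c)>500:
        r=cv2.minAreaRect((plane(s,c[:,0],.022)[:,:2]*1000).astype(np.float32)); print(c[:,0].mean(0).round(),r)
to([.335,.287,.011],47.5,o)
```

```text
[0.33433895 0.28895565 0.2014387 ] [-3.14155552e+00 -3.67622033e-04  2.40228657e+00] 0.06109482169282252 1.15
[368. 199.] ((395.33551025390625, 326.2872619628906), (37.640037536621094, 65.02813720703125), 45.61995315551758)
[316. 181.] ((333.55535888671875, 291.195556640625), (38.01453399658203, 65.38459014892578), 48.33784103393555)
to [0.335, 0.287, 0.011] 47.5 shift [-0.0019 -0.001   0.1904] turn 0.014 q6 -0.25 len 0.19
```

View pics/w1.png

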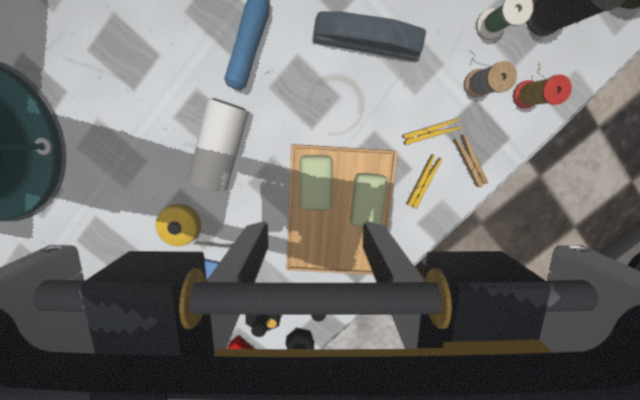

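>>> carry_out --steps '[[[0,0,0.06],0,-0.3],[[0,0,0.12],0,-0.3],[[0,0,0.17],0,-0.3],[[0,0,0.19],0,-0.3],[[0,0,0.19],0,-0.3],[[0,0,0.19],0,1],[[0,0,0.19],0,1],[[0,0,0.19],0,1],[[0,0,0.19],0,1],[[0,0,0.19],0,1]]'

```text
time: 2.4
tool_pos: [0.3363, 0.2888, 0.013]
ee_rot: [3.138, 0.0, 2.399]
wrist_force: [-1.0, 1.1, 6.0]
width: 0.0405
finger_force: 30.0
```

>>> carry_out --steps '[[[0,0,-0.03],0,1],[[0,0,-0.09],0,1],[[0,0,-0.15],0,1],[[0,0,-0.19],0,1],[[0,0,-0.19],0,1]]'

```text
time: 3.02
tool_pos: [0.3368, 0.2887, 0.205]
ee_rot: [3.134, 0.002, 2.399]
wrist_force: [-0.3, 0.3, -1.1]
width: 0.0401
finger_force: 30.0
```

Run:
```python
from h import *
from bench import robot
o=robot.get_obs(); to([.495,-.154,.20],74.5,o); print(o["joint_positions"].round(2))
```

```text
to [0.495, -0.154, 0.2] 74.5 shift [-0.4158 -0.2194  0.0042] turn -2.703 q6 -0.25 len 0.47
[ 0.58 -0.16  1.61 -0.    1.68 -0.25]
```

>>> carry_out --steps '[[[-0.05,-0.027,0.0],-0.3,1],[[-0.1,-0.053,0.0],-0.6,1],[[-0.15,-0.08,0.0],-1.0,1],[[-0.2,-0.106,0.0],-1.3,1],[[-0.25,-0.133,0.0],-1.6,1],[[-0.3,-0.16,0.0],-2.0,1],[[-0.35,-0.185,0.0],-2.3,1],[[-0.416,-0.219,0.004],-2.7,1],[[-0.416,-0.219,0.004],-2.7,1],[[-0.416,-0.219,0.004],-2.7,1]]'

```text
time: 4.28
tool_pos: [0.4928, -0.1545, 0.1949]
ee_rot: [3.14, -0.005, 2.869]
wrist_force: [-1.0, -0.3, -0.9]
width: 0.0407
finger_force: 30.0
```

Run:
```python
from h import *
from bench import robot
s=robot.snapshot("wrist"); o=robot.get_obs(); cv2.imwrite("pics/w2.png",s["image"][:,:,::-1]); pickle.dump(s,open("w2.pkl","wb"))
print(o["tool_pos"],o["ee_rot"],o["width"],o["finger_force"])
P=depthpts(s)
b=proj(s,[[.486,-.188,.092],[.451,-.313,.133]]); print(b)
to([.495,-.154,.091],74.5,o)
```

```text
[ 0.49291854 -0.15370792  0.19573318] [ 3.14028479 -0.0036135   2.87054831] 0.0404907609454306 29.999939929693937
[[279.89326012 201.18115541]
 [124.70895028 212.39846877]]
to [0.495, -0.154, 0.091] 74.5 shift [-2.500e-03  1.000e-04  1.047e-01] turn -0.003 q6 -1.71 len 0.105
```

View pics/w2.png

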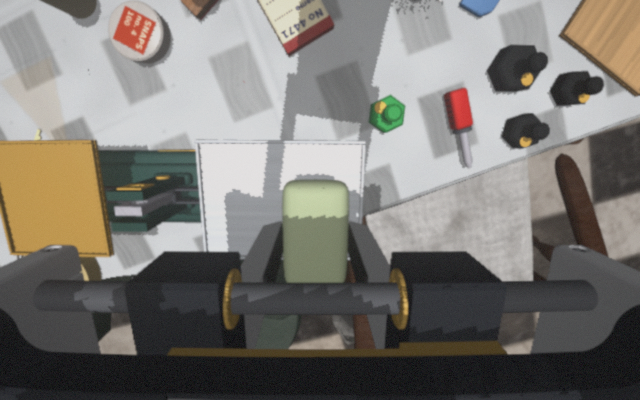

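>>> carry_out --steps '[[[-0.002,0,0.05],0,1],[[-0.002,0,0.085],0,1],[[-0.002,0,0.095],0,1],[[-0.002,0,0.1],0,1],[[-0.002,0,0.103],0,1],[[-0.002,0,0.103],0,1],[[-0.002,0,0.103],0,-0.2],[[-0.002,0,0.103],0,-0.2],[[-0.002,0,0.103],0,-0.2],[[-0.002,0,0.103],0,-0.2]]'

```text
time: 5.58
tool_pos: [0.4958, -0.1553, 0.0945]
ee_rot: [3.142, 0.0, 2.871]
wrist_force: [-0.4, -0.7, 0.7]
width: 0.0562
finger_force: 0.0
```

>>> carry_out --steps '[[[0,0,-0.03],0,-0.2],[[0,0,-0.08],0,-0.2],[[0,0,-0.105],0,-0.2],[[0,0,-0.105],0,-0.2]]'

```text
time: 6.08
tool_pos: [0.4971, -0.1558, 0.2021]
ee_rot: [-3.141, 0.006, 2.871]
wrist_force: [0.0, -0.7, -0.2]
width: 0.056
finger_force: 0.0
```

```bash
cat >> h.py <<'E'
def find(s,mask,z,amin=60,box=(0,400,0,640)):
    m=np.zeros((400,640),np.uint8);a,b,c,d=box;m[a:b,c:d]=mask[a:b,c:d]
    for c in cv2.findContours(m,0,1)[0]:
        if cv2.contourArea(c)>amin:
            r=cv2.minAreaRect((plane(s,c[:,0],z)[:,:2]*1000).astype(np.float32)); print(c[:,0].mean(0).round(),np.round(r[0],1),np.round(r[1],1),round(r[2],1))
def hsvof(s):
    h=cv2.cvtColor(s["image"],cv2.COLOR_RGB2HSV).astype(int); return h[...,0],h[...,1],h[...,2]
def soapm(s):
    H,S,V=hsvof(s); return (H>28)&(H<60)&(S>35)&(S<130)&(V>90)
E
python3 - <<'E'
from h import *
from bench import robot
s=robot.snapshot("top"); o=robot.get_obs(); print(o["tool_pos"],o["width"])
find(s,soapm(s),.026,100,(180,255,180,260))
s=robot.snapshot("wrist"); cv2.imwrite("pics/w3.png",s["image"][:,:,::-1]); find(s,soapm(s),.106,400)
to([.397,.324,.195],45.5,o)
E
```

```text
[ 0.49608955 -0.15539543  0.19982987] 0.056378998591494395
[205. 216.] [397.6 319.9] [40.8 66.4] 47.1
[315. 195.] [ 492.1 -153.6] [36.7 64.6] 73.8
to [0.397, 0.324, 0.195] 45.5 shift [0.2237 0.4354 0.0044] turn 2.898 q6 -1.71 len 0.49
```

>>> carry_out --steps '[[[0.03,0.055,0.0],0.4,-0.3],[[0.06,0.11,0.0],0.7,-0.3],[[0.085,0.165,0.0],1.1,-0.3],[[0.11,0.22,0.0],1.5,-0.3],[[0.14,0.275,0.0],1.9,-0.3],[[0.17,0.33,0.0],2.2,-0.3],[[0.197,0.385,0.0],2.6,-0.3],[[0.224,0.436,0.004],2.8,-0.3],[[0.224,0.436,0.004],2.8,-0.3],[[0.224,0.436,0.004],2.8,-0.3]]'

```text
time: 7.42
tool_pos: [0.3959, 0.3239, 0.1936]
ee_rot: [-3.138, -0.0, 2.383]
wrist_force: [0.3, -0.3, -0.3]
width: 0.0608
finger_force: 0.0
```

Run:
```python
from h import *
from bench import robot
s=robot.snapshot("wrist"); o=robot.get_obs(); print(o["tool_pos"],o["width"])
find(s,soapm(s),.022,400)
to([.3965,.3235,.011],46,o)
```

```text
[0.39642122 0.3235233  0.19417786] 0.06124824548608586
[316. 184.] [396.1 325.1] [38.6 66.9] 42.6
to [0.3965, 0.3235, 0.011] 46 shift [-1.000e-04  5.000e-04  1.832e-01] turn 0.044 q6 -0.24 len 0.183
```

>>> carry_out --steps '[[[0,0,0.06],0.2,-0.3],[[0,0,0.12],0.2,-0.3],[[0,0,0.165],0.2,-0.3],[[0,0,0.182],0.2,-0.3],[[0,0,0.182],0.2,-0.3],[[0,0,0.182],0.2,1],[[0,0,0.182],0.2,1],[[0,0,0.182],0.2,1],[[0,0,0.182],0.2,1],[[0,0,0.182],0.2,1]]'

```text
time: 8.72
tool_pos: [0.3977, 0.3255, 0.0152]
ee_rot: [3.138, 0.001, 2.347]
wrist_force: [-0.0, -0.9, 6.7]
width: 0.0399
finger_force: 30.0
```

>>> carry_out --steps '[[[0,0,-0.03],0,1],[[0,0,-0.09],0,1],[[0,0,-0.15],0,1],[[0,0,-0.185],0,1],[[0,0,-0.185],0,1],[[0,0,-0.185],0,1]]'

```text
time: 9.48
tool_pos: [0.3957, 0.3243, 0.1962]
ee_rot: [-3.138, -0.001, 2.347]
wrist_force: [-0.1, -0.6, -1.7]
width: 0.0401
finger_force: 29.4
```

Run:
```python
from h import *
from bench import robot
o=robot.get_obs(); print(o["tool_pos"],o["width"])
p=np.array([.486,-.188])-.033*np.array([.267,.964]); to([*p,.195],74.5,o)
```

```text
[0.39565121 0.32426176 0.19618461] 0.04009865660924824
to [np.float64(0.477189), np.float64(-0.219812), 0.195] 74.5 shift [-0.4453 -0.3231  0.002 ] turn -3.001 q6 -0.2 len 0.55
```

>>> carry_out --steps '[[[-0.046,-0.034,0.0],-0.3,1],[[-0.092,-0.067,0.0],-0.6,1],[[-0.138,-0.1,0.0],-1.0,1],[[-0.184,-0.134,0.0],-1.3,1],[[-0.23,-0.167,0.0],-1.6,1],[[-0.276,-0.2,0.0],-2.0,1],[[-0.322,-0.234,0.0],-2.3,1],[[-0.368,-0.267,0.0],-2.7,1],[[-0.414,-0.3,0.0],-3.0,1],[[-0.445,-0.323,0.0],-3.0,1]]'

```text
time: 10.72
tool_pos: [0.4765, -0.2207, 0.1946]
ee_rot: [3.14, -0.006, 2.869]
wrist_force: [0.7, 0.4, -0.3]
width: 0.0397
finger_force: 29.4
```

>>> carry_out --steps '[[[0,0,0],0,1],[[0,0,0],0,1]]'

```text
time: 10.98
tool_pos: [0.477, -0.218, 0.1961]
ee_rot: [3.14, -0.004, 2.871]
wrist_force: [0.5, 0.3, -1.4]
width: 0.0399
finger_force: 29.4
```

Run:
```python
from h import *
from bench import robot
s=robot.snapshot("wrist"); o=robot.get_obs(); print(o["tool_pos"],o["width"],o["finger_force"])
cv2.imwrite("pics/w4.png",s["image"][:,:,::-1]); find(s,soapm(s),.102,400)
to([.477,-.220,.092],74.5,o)
```

```text
[ 0.47730007 -0.2177059   0.19678688] 0.039850770628224806 29.40607851021923
[315. 233.] [ 510.5 -226.9] [ 62.1 103.9] 72.7
[381. 197.] [ 492.2 -156.2] [38.9 65.1] 73.7
to [0.477, -0.22, 0.092] 74.5 shift [-0.0006 -0.0024  0.1048] turn 0.004 q6 -1.84 len 0.105
```

View pics/w4.png

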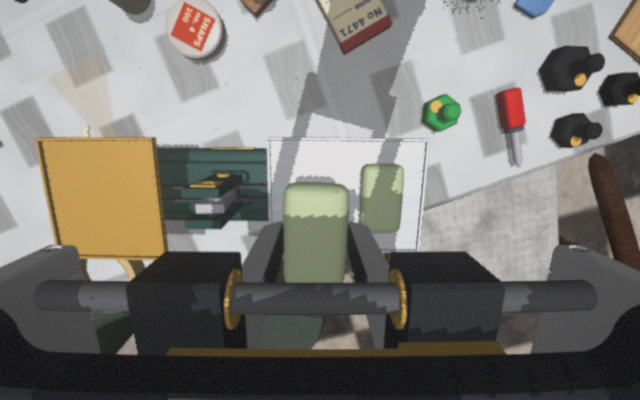

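>>> carry_out --steps '[[[0,0,0.05],0,1],[[0,0,0.085],0,1],[[0,0,0.097],0,1],[[0,0,0.104],0,1],[[0,0,0.104],0,1],[[0,0,0.104],0,1],[[0,0,0.104],0,-0.2],[[0,0,0.104],0,-0.2],[[0,0,0.104],0,-0.2],[[0,0,0.104],0,-0.2]]'

```text
time: 12.28
tool_pos: [0.478, -0.2191, 0.0945]
ee_rot: [3.142, 0.0, 2.871]
wrist_force: [-1.0, 0.0, 0.1]
width: 0.0564
finger_force: 0.0
```

>>> carry_out --steps '[[[0,0,-0.03],0,-0.2],[[0,0,-0.08],0,-0.2],[[0,0,-0.105],0,-0.2],[[0,0,-0.105],0,-0.2]]'

```text
time: 12.78
tool_pos: [0.4792, -0.2198, 0.2021]
ee_rot: [-3.14, 0.005, 2.871]
wrist_force: [0.9, -1.1, 0.1]
width: 0.0559
finger_force: 0.0
```

Run:
```python
from h import *
from bench import robot
s=robot.snapshot("wrist"); o=robot.get_obs(); print(o["tool_pos"],o["width"],o["finger_force"],o["time"])
find(s,soapm(s),.102,400)
H,S,V=hsvof(s)
c,l=None,None
m=((V<50)&(S<120)); find(s,m,.02,150,(0,200,480,640))
t=robot.snapshot("top"); pickle.dump(t,open("top2.pkl","wb"))
H,S,V=hsvof(t); P=depthpts(t)
for p in ((.462,.173),(.495,.109),(.425,.108)):
    d=np.hypot(P[...,0]-p[0],P[...,1]-p[1])<.045; k=d&(P[...,2]>.032)&(P[...,2]<.07); b=d&(P[...,2]>.012)&(P[...,2]<.07)
    print(p,"top pts",k.sum(),(P[k].mean(0)*1000).round(1),(P[k][:,2].max()*1000).round(1),"all",b.sum(),(P[b].mean(0)*1000).round(1))
find(t,(V<70),.02,50,(180,220,240,290))
```

```text
[ 0.47823566 -0.2192146   0.19980532] 0.05637194369457721 0.0 12.825
[315. 195.] [ 477.1 -218.4] [37.9 66.1] 73.6
[381. 192.] [ 492.2 -156. ] [39.  65.9] 74.4
[583. 127.] [498.9 118.8] [32.4 20.1] 58.3
[562. 125.] [491.3  91.1] [24.8 38.3] 69.5
[621.  85.] [461.3 168.2] [53.5 34. ] 81.6
[582.  62.] [423.7 120.6] [22.3 34.8] 5.5
[553.  70.] [423.7  87.3] [48.7 30.9] 5.2
(0.462, 0.173) top pts 31 [462.1 175.9  44.7] 50.2 all 118 [460.2 174.5  28.1]
(0.495, 0.109) top pts 32 [495.9 108.4  45. ] 53.7 all 113 [494.4 107.3  28.5]
(0.425, 0.108) top pts 36 [421.1 107.3  52.7] 60.4 all 188 [420.8 105.9  30.8]
[271. 210.] [420.2 105.6] [43.7 43.1] 1.8
[250. 198.] [460.8 173.6] [33.5 33.5] 19.9
[270. 188.] [494.4 109.1] [36.8 32.4] 59.1
```

Run:
```python
from h import *
from bench import robot
o=robot.get_obs(); to([.421,.1065,.15],74.5,o)
```

```text
to [0.421, 0.1065, 0.15] 74.5 shift [0.1414 0.2983 0.0486] turn -0.002 q6 -1.84 len 0.334
```

>>> carry_out --steps '[[[0.025,0.052,0.0],0,0.1],[[0.05,0.104,0.0],0,0.1],[[0.075,0.156,0.0],0,0.1],[[0.1,0.208,0.01],0,0.1],[[0.12,0.25,0.03],0,0.1],[[0.141,0.298,0.049],0,0.1],[[0.141,0.298,0.049],0,0.1],[[0.141,0.298,0.049],0,0.1],[[0.141,0.298,0.049],0,0.1]]'

```text
time: 14.0
tool_pos: [0.4222, 0.1047, 0.1505]
ee_rot: [-3.141, 0.0, 2.869]
wrist_force: [-0.2, 0.6, 0.3]
width: 0.0423
finger_force: 0.0
```

Run:
```python
from h import *
from bench import robot
s=robot.snapshot("wrist"); o=robot.get_obs(); print(o["tool_pos"],o["width"])
cv2.imwrite("pics/w5.png",s["image"][:,:,::-1]);pickle.dump(s,open("w5.pkl","wb"))
print(proj(s,[[.421,.1065,.056],[.421,.1065,.026]]))
to([.421,.1065,.031],74.5,o)
```

```text
[0.42230482 0.10466181 0.15066964] 0.042440522022701585
[[316.03830076 198.62623411]
 [315.90264345 191.97483315]]
to [0.421, 0.1065, 0.031] 74.5 shift [0.0018 0.0014 0.1197] turn -0.015 q6 -1.19 len 0.12
```

View pics/w5.png

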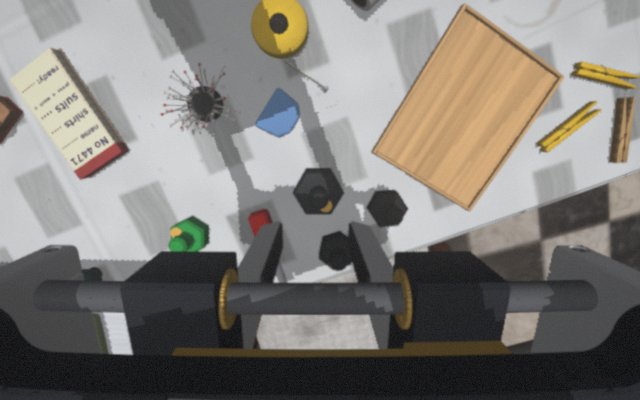

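>>> carry_out --steps '[[[0.001,0.001,0.06],0,0.1],[[0.001,0.001,0.1],0,0.1],[[0.001,0.001,0.119],0,0.1],[[0.001,0.001,0.119],0,0.1],[[0.001,0.001,0.119],0,1],[[0.001,0.001,0.119],0,1],[[0.001,0.001,0.119],0,1],[[0.001,0.001,0.119],0,1]]'

```text
time: 15.05
tool_pos: [0.4222, 0.1072, 0.0327]
ee_rot: [3.141, 0.002, 2.871]
wrist_force: [-0.2, 0.9, 3.7]
width: 0.0175
finger_force: 30.0
```

>>> carry_out --steps '[[[0,0,-0.03],0,1],[[0,0,-0.09],0,1],[[0,0,-0.15],0,1],[[0,0,-0.17],0,1],[[0,0,-0.17],0,1],[[0,0,-0.17],0,1]]'

```text
time: 15.8
tool_pos: [0.42, 0.1069, 0.1994]
ee_rot: [-3.14, -0.003, 2.871]
wrist_force: [0.2, -0.3, -1.7]
width: 0.0175
finger_force: 30.0
```

Run:
```python
from h import *
from bench import robot
o=robot.get_obs(); print(o["tool_pos"],o["width"])
to([.420,-.418,.2],74.5,o)
```

```text
[0.42001852 0.10694213 0.19940999] 0.01753811474855153
to [0.42, -0.418, 0.2] 74.5 shift [-1.404e-01 -5.058e-01 -4.000e-04] turn -0.001 q6 -1.18 len 0.525
```

>>> carry_out --steps '[[[-0.015,-0.055,0.0],0,1],[[-0.03,-0.11,0.0],0,1],[[-0.045,-0.165,0.0],0,1],[[-0.06,-0.22,0.0],0,1],[[-0.076,-0.275,0.0],0,1],[[-0.091,-0.33,0.0],0,1],[[-0.106,-0.385,0.0],0,1],[[-0.122,-0.44,0.0],0,1],[[-0.14,-0.506,0.0],0,1],[[-0.14,-0.506,0.0],0,1]]'

```text
time: 17.05
tool_pos: [0.4187, -0.4205, 0.1966]
ee_rot: [3.138, -0.006, 2.866]
wrist_force: [0.4, 0.8, -2.1]
width: 0.0172
finger_force: 30.0
```

>>> carry_out --steps '[[[0,0,0],0,1],[[0,0,0],0,1]]'

```text
time: 17.3
tool_pos: [0.4208, -0.4163, 0.2009]
ee_rot: [3.14, -0.001, 2.872]
wrist_force: [-0.2, -0.0, -1.7]
width: 0.0172
finger_force: 30.0
```

Run:
```python
from h import *
from bench import robot
s=robot.snapshot("wrist"); o=robot.get_obs(); print(o["tool_pos"],o["width"],o["finger_force"])
cv2.imwrite("pics/w6.png",s["image"][:,:,::-1])
to([.420,-.417,.125],74.5,o); print(o["joint_positions"].round(2))
```

```text
[ 0.42095379 -0.41630404  0.20140998] 0.017550897733618794 29.999574422836304
to [0.42, -0.417, 0.125] 74.5 shift [ 0.0007 -0.001   0.0764] turn 0.009 q6 -2.18 len 0.076
[-0.88  0.18  1.27  0.    1.69 -2.18]
```

View pics/w6.png

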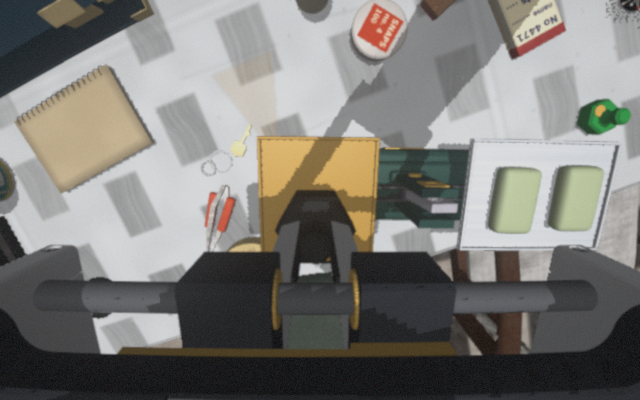

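>>> carry_out --steps '[[[0,0,0.04],0,1],[[0,0,0.06],0,1],[[0,0,0.067],0,1],[[0,0,0.073],0,1],[[0,0,0.075],0,1],[[0,0,0.075],0,1],[[0,0,0.075],0,0.2],[[0,0,0.075],0,0.2],[[0,0,0.075],0,0.2],[[0,0,0.075],0,0.2]]'

```text
time: 18.6
tool_pos: [0.4206, -0.4181, 0.1265]
ee_rot: [-3.142, 0.0, 2.871]
wrist_force: [0.9, 0.3, -0.1]
width: 0.0376
finger_force: 0.0
```

>>> carry_out --steps '[[[0,0,-0.03],0,0.2],[[0,0,-0.08],0,0.2],[[0,0,-0.08],0,0.2]]'

```text
time: 18.98
tool_pos: [0.4222, -0.4199, 0.2122]
ee_rot: [-3.136, 0.009, 2.871]
wrist_force: [-0.8, -0.6, -0.4]
width: 0.0375
finger_force: 0.0
```

Run:
```python
from h import *
from bench import robot
t=robot.snapshot("top"); pickle.dump(t,open("top3.pkl","wb"))
H,S,V=hsvof(t); 
find(t,((H<8)|(H>172))&(S>150)&(V>90),.022,30,(180,225,270,310))
x=robot.snapshot("wrist"); pickle.dump(x,open("w7.pkl","wb")); cv2.imwrite("pics/w7.png",x["image"][:,:,::-1])
P=depthpts(x); a=np.array([.2672,.9636]); b=np.array([a[1],-a[0]])
d=P[...,:2]-[.451,-.313]; yy=d@a; xx=d@b
for n,k in(("goods",(yy>.062)&(yy<.195)&(xx>-.05)&(xx<-.038)),("weights",(yy<-.062)&(yy>-.15)&(xx>-.05)&(xx<-.035))):
    k&=(P[...,2]>.07)&(P[...,2]<.12); print(n,k.sum(),np.median(P[k][:,2]))
P=depthpts(t);d=P[...,:2]-[.451,-.313]; yy=d@a; xx=d@b
for n,k in(("goods",(yy>.062)&(yy<.195)&(xx>-.05)&(xx<-.038)),("weights",(yy<-.062)&(yy>-.15)&(xx>-.05)&(xx<-.035))):
    k&=(P[...,2]>.07)&(P[...,2]<.12); print(n,k.sum(),np.median(P[k][:,2]))
o=robot.get_obs();print(o["tool_pos"],o["time"])
```

```text
[292. 201.] [450.8  33.2] [44.2 16.6] 1.1
goods 1462 0.09166106514068711
weights 1312 0.09142538652461729
goods 153 0.09295356111179887
weights 0 nan
[ 0.42079382 -0.41814656  0.20684015] 19.075
  return _methods._mean(a, axis=axis, dtype=dtype,
  ret = ret.dtype.type(ret / rcount)
```

Run:
```python
from h import *
from bench import robot
o=robot.get_obs(); to([.450,.033,.15],91,o)
s=pickle.load(open("w7.pkl","rb")); print("cam",-s["R"].T@s["t"]-o["tool_pos"],s["R"][2],s["mtx"][0,0])
im=s["image"]; print(proj(s,[[.451,-.313,.133],[.434,-.308,.115]]))
cv2.imwrite("pics/w7c.png",cv2.resize(im[130:260,360:500,::-1],None,fx=4,fy=4,interpolation=cv2.INTER_CUBIC))
```

```text
to [0.45, 0.033, 0.15] 91 shift [0.0926 0.4426 0.0565] turn -1.652 q6 -2.18 len 0.456
cam [-0.06476233  0.01791932  0.18057474] [ 0.2278115  -0.06446958 -0.97156862] 293.91478445345984
[[436.80134306 204.97337702]
 [431.32128496 181.96343404]]
```

View pics/w7c.png

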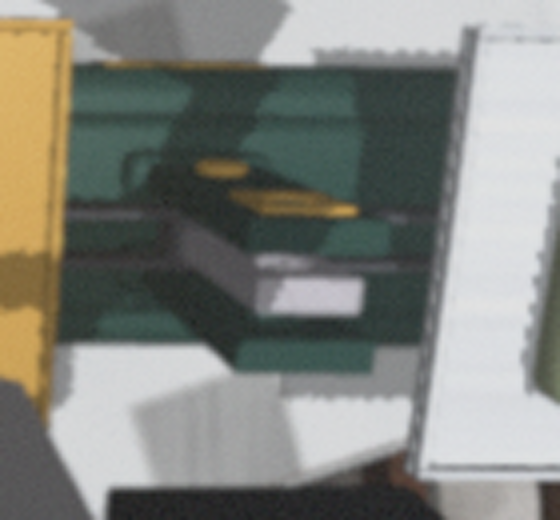

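>>> carry_out --steps '[[[0.012,0.055,0.0],-0.2,0.15],[[0.023,0.11,0.0],-0.4,0.15],[[0.034,0.165,0.0],-0.6,0.15],[[0.046,0.22,0.0],-0.8,0.15],[[0.057,0.275,0.01],-1.0,0.15],[[0.069,0.33,0.03],-1.3,0.15],[[0.08,0.385,0.045],-1.5,0.15],[[0.093,0.443,0.056],-1.65,0.15],[[0.093,0.443,0.056],-1.65,0.15],[[0.093,0.443,0.056],-1.65,0.15]]'

```text
time: 20.32
tool_pos: [0.4488, 0.0335, 0.1492]
ee_rot: [-3.141, -0.002, -3.124]
wrist_force: [-0.3, -0.4, 0.3]
width: 0.0399
finger_force: 0.0
```

>>> carry_out --steps '[[[0,0,0],0,0.15],[[0,0,0],0,0.15]]'

```text
time: 20.58
tool_pos: [0.4497, 0.0324, 0.1506]
ee_rot: [-3.141, 0.0, -3.127]
wrist_force: [-0.2, 0.6, 0.6]
width: 0.0399
finger_force: 0.0
```

Run:
```python
from h import *
from bench import robot
s=robot.snapshot("wrist"); o=robot.get_obs(); print(o["tool_pos"],o["ee_rot"])
cv2.imwrite("pics/w8.png",s["image"][:,:,::-1]);pickle.dump(s,open("w8.pkl","wb"))
H,S,V=hsvof(s); find(s,((H<8)|(H>172))&(S>130)&(V>60),.022,200)
to([.451,.033,.006],91,o); print(proj(s,[[.451,.033,.022],[.525,.033,.011]]))
```

```text
[0.44975809 0.03256243 0.15066721] [-3.14152832e+00  4.31003534e-04 -3.12692614e+00]
[318. 192.] [449.6  36.1] [43.8 19.2] 0.6
to [0.451, 0.033, 0.006] 91 shift [-0.0012  0.0004  0.1447] turn -0.016 q6 -1.64 len 0.145
[[315.03374583 193.58892643]
 [314.0787831  253.41428381]]
```

View pics/w8.png

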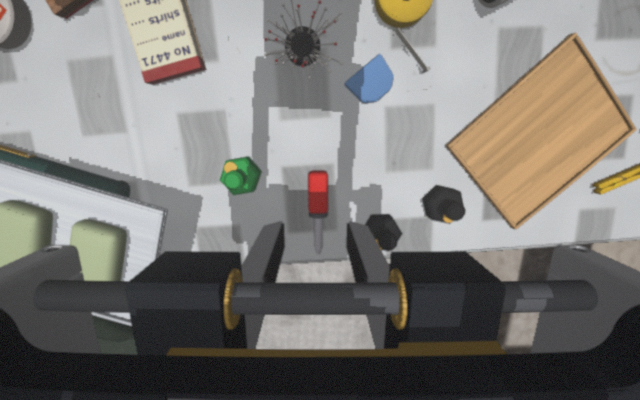

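>>> carry_out --steps '[[[-0.001,0.002,0.06],0,0.15],[[-0.001,0.002,0.11],0,0.15],[[-0.001,0.002,0.135],0,0.15],[[-0.001,0.002,0.146],0,0.15],[[-0.001,0.002,0.146],0,0.15],[[-0.001,0.002,0.146],0,1],[[-0.001,0.002,0.146],0,1],[[-0.001,0.002,0.146],0,1],[[-0.001,0.002,0.146],0,1]]'

```text
time: 21.75
tool_pos: [0.4517, 0.0357, 0.0058]
ee_rot: [-3.141, 0.003, -3.124]
wrist_force: [0.1, 0.1, 5.6]
width: 0.0218
finger_force: 30.0
```

>>> carry_out --steps '[[[0,0,-0.03],0,1],[[0,0,-0.09],0,1],[[0,0,-0.15],0,1],[[0,0,-0.2],0,1],[[0,0,-0.2],0,1],[[0,0,-0.2],0,1]]'

```text
time: 22.5
tool_pos: [0.4498, 0.0359, 0.2031]
ee_rot: [3.141, -0.002, -3.124]
wrist_force: [0.5, 0.5, -1.2]
width: 0.0222
finger_force: 30.0
```

Run:
```python
from h import *
from bench import robot
s=robot.snapshot("wrist"); o=robot.get_obs(); print(o["tool_pos"],o["ee_rot"],o["width"],o["finger_force"])
cv2.imwrite("pics/w9.png",s["image"][:,:,::-1]);pickle.dump(s,open("w9.pkl","wb"))
P=depthpts(s); z0=o["tool_pos"][2]
H,S,V=hsvof(s); find(s,((H<8)|(H>172))&(S>130)&(V>60),z0+.018,200)
d=P-o["tool_pos"]; k=(np.abs(d[...,1])<.02)&(d[...,0]>.0)&(d[...,0]<.09)&(d[...,2]>-.02)&(d[...,2]<.03); print(k.sum())
for a in np.arange(0,.09,.01):
    q=k&(d[...,0]>=a)&(d[...,0]<a+.01)
    if q.sum(): print(round(a,2),q.sum(),(np.median(d[q],0)*1000).round(1))
```

```text
[0.44934453 0.03586361 0.20219098] [ 3.14122326 -0.00408318 -3.1243773 ] 0.021779191558781857 29.999848902225494
[315. 238.] [446.   36.1] [47.3 21.4] 1.0
[27. 26.] [ 332.1 -115.8] [16.3 16.2] 45.8
1636
0.0 605 [ 5.   0.9 16.3]
0.01 528 [14.9  0.6 16.1]
0.02 236 [23.6  0.7 14.7]
0.05 117 [56.4  1.4  9.4]
0.06 129 [63.9  1.4  9.1]
0.07 21 [71.7  2.2  7.4]
```

Run:
```python
from h import *
from bench import robot
o=robot.get_obs(); to([.480,-.321,.2],74.5,o)
s=pickle.load(open("w7.pkl","rb")); P=depthpts(s)
a=np.array([.2672,.9636]); b=np.array([a[1],-a[0]]); d=P[...,:2]-[.451,-.313]; yy=d@a; xx=d@b; z=P[...,2]
k=(z>.088)&(z<.104)&(np.abs(xx)<.075)&(np.abs(yy)>.055)&(np.abs(yy)<.205)
pts=[]
for y0 in np.r_[np.arange(-.15,-.06,.005),np.arange(.07,.195,.005)]:
    q=k&(np.abs(yy-y0)<.0025)
    if q.sum()>10: pts.append((y0,xx[q].min()))
pts=np.array(pts); f=np.polyfit(pts[:,0],pts[:,1],1); r=pts[:,1]-np.polyval(f,pts[:,0]); g=np.abs(r)<.004; f=np.polyfit(pts[g,0],pts[g,1],1)
print("line",f,"yaw deg",-15.5-np.degrees(np.arctan(f[0])), r.std(), len(pts))
```

```text
to [0.48, -0.321, 0.2] 74.5 shift [-0.0245 -0.3573  0.002 ] turn 1.649 q6 -1.63 len 0.358
line [ 0.00878021 -0.06037544] yaw deg -16.00305627339024 0.0003374816495406797 43
```

>>> carry_out --steps '[[[-0.004,-0.055,0.0],0.3,1],[[-0.008,-0.11,0.0],0.6,1],[[-0.012,-0.165,0.0],0.9,1],[[-0.015,-0.22,0.0],1.2,1],[[-0.019,-0.275,0.0],1.4,1],[[-0.022,-0.33,0.0],1.6,1],[[-0.024,-0.357,0.002],1.7,1],[[-0.024,-0.357,0.002],1.7,1],[[-0.024,-0.357,0.002],1.7,1],[[-0.024,-0.357,0.002],1.7,1]]'

```text
time: 23.8
tool_pos: [0.4807, -0.3193, 0.2022]
ee_rot: [3.141, -0.001, 2.864]
wrist_force: [-0.1, -0.1, -0.4]
width: 0.0218
finger_force: 30.0
```

Run:
```python
from h import *
from bench import robot
s=robot.snapshot("wrist"); o=robot.get_obs(); print(o["tool_pos"],o["ee_rot"],o["width"],o["finger_force"],o["time"])
im=s["image"];cv2.imwrite("pics/w10.png",im[:,:,::-1]);pickle.dump((s,o),open("w10.pkl","wb"))
cv2.imwrite("pics/w10c.png",cv2.resize(im[120:270,240:400,::-1],None,fx=4,fy=4,interpolation=cv2.INTER_CUBIC))
P=depthpts(s); a=np.array([.2756,.9613]); b=np.array([a[1],-a[0]])
d=P-o["tool_pos"]; X=d[...,:2]@b; Y=d[...,:2]@a; Z=P[...,2]
k=(Z>.124)&(Z<.14)&(np.abs(Y)<.04)&(X<.03)&(X>-.09); print(k.sum(),np.median(Z[k]))
h,e=np.histogram(X[k],np.arange(-.07,.03,.002))
for i in range(len(h)):
    if h[i]>3:
        q=k&(X>=e[i])&(X<e[i+1]); print((e[i]*1000).round(),h[i],"Y",(np.percentile(Y[q],[2,50,98])*1000).round(1),"Z",(np.median(Z[q])*1000).round(1))
k=(np.abs(Y)<.02)&(X>-.04)&(X<.09)&(d[...,2]>-.02)&(d[...,2]<.03)
for a0 in np.arange(-.04,.09,.01):
    q=k&(X>=a0)&(X<a0+.01)
    if q.sum()>5: print("pin",(np.median(np.c_[X[q],Y[q],d[q][:,2]],0)*1000).round(1),(Y[q].min()*1000).round(1),(Y[q].max()*1000).round(1))
```

```text
[ 0.48076981 -0.31945693  0.20251193] [ 3.14127255e+00 -3.39364351e-05  2.86374790e+00] 0.021568091573038538 29.999859631061554 23.85
1100 0.13190652019570795
-50.0 92 Y [-14.7  -1.2  14. ] Z 126.2
-48.0 107 Y [-16.1  -1.2  13.9] Z 132.3
-46.0 76 Y [-16.   -0.8  14.4] Z 132.3
-44.0 107 Y [-16.2  -0.3  14.7] Z 132.3
-42.0 45 Y [-15.7  -1.2  14.1] Z 132.2
-36.0 55 Y [-12.3  -0.3  10.7] Z 129.3
-34.0 55 Y [-12.3  -1.2  10.7] Z 130.4
-32.0 58 Y [-12.3  -0.8  10.7] Z 130.3
-30.0 82 Y [-11.9  -0.8  10.8] Z 130.2
-28.0 27 Y [-11.1  -0.3  10.4] Z 130.3
-22.0 84 Y [-15.9  -0.3  14.4] Z 129.6
-20.0 96 Y [-16.7  -1.2  14.4] Z 132.4
-18.0 90 Y [-16.1  -0.7  15.2] Z 132.2
-16.0 76 Y [-15.9  -0.3  14.8] Z 132.4
-14.0 47 Y [-15.2   4.   15.2] Z 132.4
pin [-22.9   0.9  11.9] -10.1 11.4
pin [-14.9   0.9  14.9] -17.9 19.6
pin [-8.2 -0.2 15.1] -20.0 20.0
pin [ 4.8  0.4 15. ] -10.3 11.6
pin [14.7  0.4 14.8] -10.1 11.6
pin [23.1  0.4 13.3] -9.9 10.8
pin [56.3  0.5  8. ] -3.5 5.2
pin [63.6  0.5  7.7] -3.6 4.6
pin [71.2  0.9  5.6] -1.5 3.3
```

View pics/w10c.png

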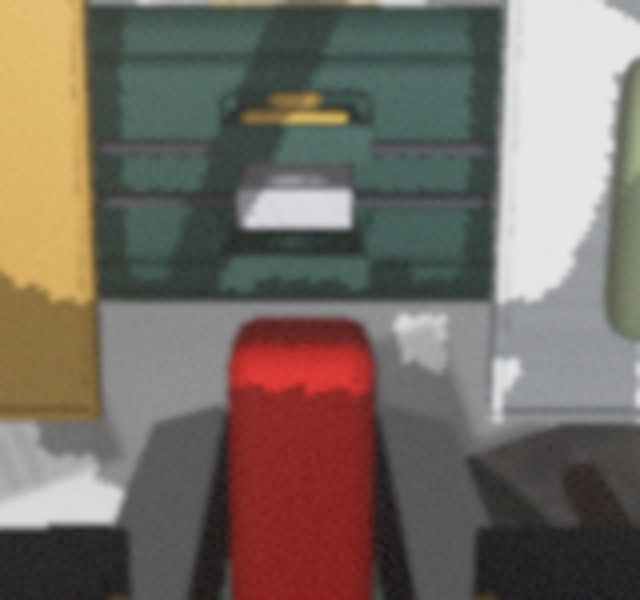

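>>> carry_out --steps '[[[0.05,-0.001,0],0,1],[[0.1,-0.0014,0],0,1],[[0.136,-0.0014,0],0,1],[[0.136,-0.0014,0.05],0,1],[[0.136,-0.0014,0.08],0,1],[[0.136,-0.0014,0.092],0,1],[[0.136,-0.0014,0.092],0,1],[[0.136,-0.0014,0.092],0,1],[[0.136,-0.0014,0.092],0,1],[[0.136,-0.0014,0.092],0,1]]'

```text
time: 25.1
tool_pos: [0.35, -0.285, 0.1113]
ee_rot: [-3.141, 0.001, 2.862]
wrist_force: [0.3, -0.2, -0.9]
width: 0.0215
finger_force: 30.0
```

```bash
cat >> h.py <<'E'
def rel():
    "TCP in balance-aligned frame relative to w10 pose: X ahead, Y left, Z (mm)"
    from bench import robot
    o=robot.get_obs(); o0=pickle.load(open("w10.pkl","rb"))[1]; d=o["tool_pos"]-o0["tool_pos"]
    a=np.array([.2756,.9613]); b=np.array([a[1],-a[0]])
    f=o["wrist_force"]; print("t",o["time"],"X",(d[:2]@b*1000).round(2),"Y",(d[:2]@a*1000).round(2),"Z",(d[2]*1000).round(2),"yaw",np.degrees(o["ee_rot"][2]).round(2),"F XYZ",(f[:2]@b).round(1),(f[:2]@a).round(1),f[2].round(1),"w",o["width"].round(4),"ff",o["finger_force"].round(1))
    return o
E
python3 - <<'E'
from h import *
from bench import robot
rel()
s=robot.snapshot("scene");t=robot.snapshot("top");w=robot.snapshot("wrist"); rel()
cv2.imwrite("pics/t11.png",cv2.resize(t["image"][150:260,330:470,::-1],None,fx=3,fy=3)); pickle.dump((s,t,w),open("v11.pkl","wb"))
p=proj(s,[[.434,-.308,.115]])[0].astype(int);print(p)
cv2.imwrite("pics/s11.png",cv2.resize(s["image"][max(p[1]-60,0):p[1]+60,p[0]-80:p[0]+80,::-1],None,fx=4,fy=4,interpolation=cv2.INTER_CUBIC))
E
```

```text
Traceback (most recent call last):
  File "h.py", line 32, in rel
    f=o["wrist_force"]; print("t",o["time"],"X",(d[:2]@b*1000).round(2),"Y",(d[:2]@a*1000).round(2),"Z",(d[2]*1000).round(2),"yaw",np.degrees(o["ee_rot"][2]).round(2),"F XYZ",(f[:2]@b).round(1),(f[:2]@a).round(1),f[2].round(1),"w",o["width"].round(4),"ff",o["finger_force"].round(1))
                                                                                                                                                                                                                                       ^^^^^^^^^^^^^^^^
AttributeError: 'float' object has no attribute 'round'
```

```bash
sed -i 's/"w",o\["width"\].round(4),"ff",o\["finger_force"\].round(1)/"w",round(float(o["width"]),4),"ff",round(float(o["finger_force"]),1)/' h.py
python3 - <<'E'
from h import *
from bench import robot
rel()
s=robot.snapshot("scene");t=robot.snapshot("top"); o=rel()
pickle.dump((s,t),open("v11.pkl","wb"))
a=np.array([.2756,.9613]); b=np.array([a[1],-a[0]])
# pan levels from top
P=depthpts(t);d=P[...,:2]-[.451,-.313]; yy=d@a; xx=d@b
for n,k in(("goods",(yy>.062)&(yy<.195)&(np.abs(xx)<.052)),("weights",(yy<-.062)&(yy>-.15)&(np.abs(xx)<.05))):
    k&=(P[...,2]>.07)&(P[...,2]<.104); print(n,k.sum(),np.median(P[k][:,2]))
E
```

```text
t 25.1 X -135.24 Y -2.91 Z -91.22 yaw 163.99 F XYZ 0.3 -0.1 -0.9 w 0.0215 ff 30.0
t 25.2 X -135.54 Y -2.77 Z -91.66 yaw 163.98 F XYZ 0.2 -0.4 -0.4 w 0.0217 ff 30.0
goods 766 0.09272310550040974
weights 125 0.0929347888934069
```

>>> carry_out --steps '[[[0,0.0014,0.0006],0,1],[[-0.004,0.0014,0.0006],0,1],[[-0.008,0.0014,0.0006],0,1],[[-0.008,0.0014,0.0006],0,1],[[-0.008,0.0014,0.0006],0,1],[[-0.008,0.0014,0.0006],0,1]]'

```text
time: 25.95
tool_pos: [0.3576, -0.2854, 0.1098]
ee_rot: [3.141, -0.0, 2.862]
wrist_force: [0.2, -0.3, 0.3]
width: 0.0216
finger_force: 30.0
```

```bash
python3 -c "
from h import *
rel()"
```

```text
t 25.95 X -127.83 Y -1.2 Z -92.68 yaw 163.98 F XYZ 0.3 -0.2 0.3 w 0.0216 ff 30.0
```

>>> carry_out --steps '[[[-0.003,0,0],0,1],[[-0.006,0,0],0,1],[[-0.009,0,0],0,1],[[-0.011,0,0],0,1],[[-0.013,0,0],0,1],[[-0.013,0,0],0,1]]'

```text
time: 26.7
tool_pos: [0.3702, -0.289, 0.1098]
ee_rot: [3.141, -0.0, 2.862]
wrist_force: [0.5, 0.5, -0.6]
width: 0.0217
finger_force: 30.0
```

```bash
python3 -c "
from h import *
rel()"
```

```text
t 26.7 X -114.68 Y -1.21 Z -92.73 yaw 163.99 F XYZ 0.3 0.6 -0.6 w 0.0217 ff 30.0
```

>>> carry_out --steps '[[[-0.003,0,0],0,1],[[-0.006,0,0],0,1],[[-0.009,0,0],0,1],[[-0.009,0,0],0,1]]'

```text
time: 27.2
tool_pos: [0.379, -0.2915, 0.1098]
ee_rot: [3.142, 0.0, 2.862]
wrist_force: [0.4, 0.7, -0.9]
width: 0.0218
finger_force: 30.0
```

```bash
python3 -c "
from h import *
rel()"
```

```text
t 27.2 X -105.55 Y -1.23 Z -92.68 yaw 164.0 F XYZ 0.2 0.8 -0.9 w 0.0218 ff 30.0
```

>>> carry_out --steps '[[[-0.003,0,0],0,1],[[-0.006,0,0],0,1],[[-0.009,0,0],0,1],[[-0.012,0,0],0,1],[[-0.015,0,0],0,1],[[-0.015,0,0],0,1]]'

```text
time: 27.95
tool_pos: [0.3934, -0.2957, 0.1098]
ee_rot: [3.141, -0.0, 2.862]
wrist_force: [-0.4, 0.2, -0.2]
width: 0.0217
finger_force: 30.0
```

```bash
python3 -c "
from h import *
rel()"
```

```text
t 27.95 X -90.59 Y -1.23 Z -92.7 yaw 163.99 F XYZ -0.5 0.1 -0.2 w 0.0217 ff 30.0
```

>>> carry_out --steps '[[[-0.003,0,0],0,1],[[-0.006,0,0],0,1],[[-0.009,0,0],0,1],[[-0.012,0,0],0,1],[[-0.0135,0,0],0,1],[[-0.0135,0,0],0,1]]'

```text
time: 28.7
tool_pos: [0.4062, -0.2993, 0.1098]
ee_rot: [3.141, -0.0, 2.862]
wrist_force: [-0.3, 0.5, -0.8]
width: 0.0216
finger_force: 30.0
```

>>> carry_out --steps '[[[-0.001,0,0],0,1],[[-0.002,0,0],0,1],[[-0.002,0,0],0,1]]'

```text
time: 29.08
tool_pos: [0.4072, -0.2996, 0.1098]
ee_rot: [3.141, -0.002, 2.862]
wrist_force: [-4.9, 1.3, 1.5]
width: 0.0217
finger_force: 30.0
```

```bash
python3 -c "
from h import *
rel()"
```

```text
t 29.075 X -76.22 Y -1.2 Z -92.76 yaw 163.98 F XYZ -5.1 -0.2 1.5 w 0.0217 ff 30.0
```

>>> carry_out --steps '[[[-0.001,0,0],0,1],[[-0.002,0,0],0,1],[[-0.002,0,0],0,1]]'

```text
time: 29.45
tool_pos: [0.4072, -0.2996, 0.1097]
ee_rot: [3.141, -0.007, 2.862]
wrist_force: [-9.3, 3.3, 5.0]
width: 0.0218
finger_force: 30.0
```

```bash
python3 -c "
from h import *
rel()"
```

```text
t 29.45 X -76.19 Y -1.18 Z -92.77 yaw 163.96 F XYZ -9.9 0.6 5.0 w 0.0218 ff 30.0
```

>>> carry_out --steps '[[[0.003,0,0],0,1],[[0.003,0,0],0,0.2],[[0.003,0,0],0,0.2],[[0.003,0,0],0,0.2],[[0.003,0,0],0,0.2],[[0.003,0,-0.02],0,0.2],[[0.003,0,-0.06],0,0.2],[[0.003,0,-0.1],0,0.2],[[0.003,0,-0.1],0,0.2],[[0.003,0,-0.1],0,0.2]]'

```text
time: 30.7
tool_pos: [0.4069, -0.2994, 0.2089]
ee_rot: [3.141, -0.001, 2.862]
wrist_force: [-0.5, 0.4, -1.0]
width: 0.0375
finger_force: 0.0
```

Run:
```python
from h import *
from bench import robot
o=rel(); s=robot.snapshot("wrist"); pickle.dump((s,o),open("w12.pkl","wb")); im=s["image"]
cv2.imwrite("pics/w12.png",im[:,:,::-1])
find(s,soapm(s),.106,400)
H,S,V=hsvof(s); find(s,((H<8)|(H>172))&(S>130)&(V>60),.126,100)
P=depthpts(s); a=np.array([.2756,.9613]); b=np.array([a[1],-a[0]]); d=P[...,:2]-[.451,-.313]
k=((H<8)|(H>172))&(S>130)&(V>60)&(P[...,2]>.1)&(P[...,2]<.14); X=d[k]@b; print("grip X",(np.percentile(X,[1,99])*1000).round(1),"Y",(np.median(d[k]@a)*1000).round(1),"z",np.median(P[k][:,2]))
to([.477,-.219,.2],74.0,o)
```

```text
t 30.7 X -76.57 Y -1.04 Z 6.34 yaw 163.99 F XYZ -0.6 0.3 -1.0 w 0.0375 ff 0.0
[410. 232.] [ 466.2 -215.8] [41.3 44. ] 73.7
[474. 234.] [ 494.  -155.4] [43.7 68.3] 73.3
[154. 244.] [ 403.5 -459. ] [ 7.2 33.2] 52.7
[314. 199.] [ 403.2 -298.7] [20.5 45.2] 74.0
[448.  74.] [ 329.3 -160. ] [ 5.3 30.3] 14.2
[282.  71.] [ 290.2 -294.3] [25.8 26.1] 45.6
grip X [-222.5  -27.2] Y -0.4 z 0.12077826036547143
to [0.477, -0.219, 0.2] 74.0 shift [-0.0452  0.0966  0.0089] turn -0.001 q6 -2.04 len 0.107
```

View pics/w12.png

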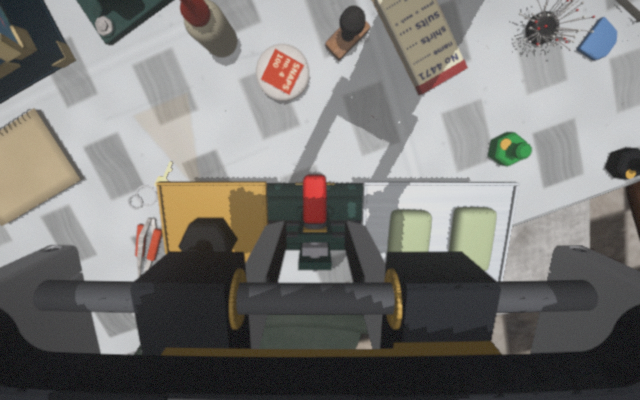

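>>> carry_out --steps '[[[0.05,0,0],0,1],[[0.05,0,0],0,1],[[0.05,0,0.05],0,1],[[0.05,0,0.095],0,1],[[0.05,0,0.102],0,1],[[0.05,0,0.102],0,1],[[0.047,0,0.102],0,1],[[0.044,0,0.102],0,1],[[0.041,0,0.102],0,1],[[0.041,0,0.102],0,1]]'

```text
time: 32.0
tool_pos: [0.3681, -0.2885, 0.1083]
ee_rot: [-3.141, 0.001, 2.862]
wrist_force: [-0.7, -0.4, 0.8]
width: 0.0006
finger_force: 0.0
```

```bash
python3 -c "
from h import *
rel()"
```

```text
t 32.0 X -116.84 Y -1.32 Z -94.26 yaw 163.99 F XYZ -0.6 -0.5 0.8 w 0.0006 ff 0.0
```

>>> carry_out --steps '[[[-0.002,0,0],0,1],[[-0.004,0,0],0,1],[[-0.006,0,0],0,1],[[-0.006,0,0],0,1]]'

```text
time: 32.5
tool_pos: [0.3736, -0.29, 0.1078]
ee_rot: [3.141, -0.0, 2.862]
wrist_force: [-0.4, 0.1, 0.2]
width: 0.0006
finger_force: 0.0
```

```bash
python3 -c "
from h import *
rel()"
```

```text
t 32.5 X -111.17 Y -1.23 Z -94.71 yaw 163.99 F XYZ -0.4 -0.0 0.2 w 0.0006 ff 0.0
```

>>> carry_out --steps '[[[-0.001,0,0],0,1],[[-0.002,0,0],0,1],[[-0.003,0,0],0,1],[[-0.003,0,0],0,1]]'

```text
time: 33.0
tool_pos: [0.3741, -0.2901, 0.1074]
ee_rot: [3.141, -0.006, 2.862]
wrist_force: [-6.6, 2.2, 3.5]
width: 0.0003
finger_force: 3.5
```

```bash
python3 -c "
from h import *
rel()"
```

```text
t 33.0 X -110.6 Y -1.13 Z -95.11 yaw 163.97 F XYZ -7.0 0.3 3.5 w 0.0003 ff 3.5
```

>>> carry_out --steps '[[[0.006,0,0],0,1],[[0.012,0,0],0,1],[[0.012,0,-0.05],0,0.5],[[0.012,0,-0.095],0,0],[[0.012,0,-0.095],0,-0.2],[[0.012,0,-0.095],0,-0.2]]'

```text
time: 33.75
tool_pos: [0.3646, -0.2873, 0.2023]
ee_rot: [3.141, -0.0, 2.862]
wrist_force: [-0.7, 0.8, -0.0]
width: 0.0371
finger_force: 0.0
```

Run:
```python
from h import *
from bench import robot
o=rel(); to([.478,-.219,.2],74,o)
```

```text
t 33.75 X -120.49 Y -1.09 Z -0.26 yaw 163.98 F XYZ -0.9 0.6 -0.0 w 0.0371 ff 0.0
to [0.478, -0.219, 0.2] 74 shift [-0.0901  0.0969  0.0023] turn -0.002 q6 -2.08 len 0.132
```

>>> carry_out --steps '[[[-0.03,0.033,0],0,-0.2],[[-0.06,0.066,0],0,-0.2],[[-0.09,0.097,0.002],0,-0.2],[[-0.09,0.097,0.002],0,-0.2],[[-0.09,0.097,0.002],0,-0.2],[[-0.09,0.097,0.002],0,-0.2]]'

```text
time: 34.5
tool_pos: [0.4771, -0.2196, 0.2004]
ee_rot: [3.142, -0.001, 2.861]
wrist_force: [-0.2, -0.4, -1.3]
width: 0.0561
finger_force: 0.0
```

Run:
```python
from h import *
from bench import robot
s=robot.snapshot("wrist"); o=rel(); pickle.dump((s,o),open("w13.pkl","wb")); find(s,soapm(s),.110,400)
P=depthpts(s); a=np.array([.2756,.9613]); b=np.array([a[1],-a[0]])
H,S,V=hsvof(s); m=((H<8)|(H>172))&(S>130)&(V>60)&(P[...,2]>.1)&(P[...,2]<.135); d=P[...,:2]-[.451,-.313]
X=d[m]@b; print("grip",m.sum(),(np.percentile(X,[1,99])*1000).round(1),(np.median(d[m]@a)*1000).round(1))
to([.478,-.219,.101],74,o)
```

```text
t 34.55 X -30.92 Y 94.93 Z -1.85 yaw 163.9 F XYZ -0.3 0.5 0.5 w 0.0562 ff 0.0
[316. 201.] [ 477.8 -218.9] [38.8 66.1] 73.9
[385. 196.] [ 493.  -155.6] [39.6 66. ] 73.8
grip 1235 [-69.4 -26.2] 2.7
to [0.478, -0.219, 0.101] 74 shift [-0.0006  0.0009  0.0997] turn -0.01 q6 -1.83 len 0.1
```

>>> carry_out --steps '[[[0,0,0.05],0,-0.2],[[0,0,0.085],0,-0.2],[[0,0,0.098],0,-0.2],[[0,0,0.098],0,-0.2],[[0,0,0.098],0,1],[[0,0,0.098],0,1],[[0,0,0.098],0,1],[[0,0,0.098],0,1]]'

```text
time: 35.55
tool_pos: [0.4785, -0.2193, 0.1034]
ee_rot: [-3.141, 0.001, 2.862]
wrist_force: [0.8, -0.6, 0.3]
width: 0.0386
finger_force: 28.9
```

>>> carry_out --steps '[[[0,0,-0.02],0,1],[[0,0,-0.06],0,1],[[0,0,-0.098],0,1],[[0,0,-0.098],0,1],[[0,0,-0.098],0,1]]'

```text
time: 36.17
tool_pos: [0.4775, -0.2187, 0.1992]
ee_rot: [3.141, -0.002, 2.862]
wrist_force: [-0.3, -0.4, -1.5]
width: 0.039
finger_force: 28.8
```

Run:
```python
from h import *
from bench import robot
s=robot.snapshot("top"); o=rel(); pickle.dump(s,open("top4.pkl","wb"))
H,S,V=hsvof(s)
find(s,(H>8)&(H<60)&(S>35)&(S<150)&(V>110),.009,300,(180,255,180,255))
x=np.array([.719,.695]);y=np.array([-.695,.719]); c=np.array([.3875,.283])
for q in((.033,0),(-.033,0)):
    p=c+q[0]*x+q[1]*y; to([*p.round(4),.2],44.5,o)
```

```text
t 36.225 X -31.33 Y 96.02 Z -3.97 yaw 163.99 F XYZ -0.5 -0.1 -1.7 w 0.0389 ff 28.8
[217. 221.] [387.3 282.7] [135.6 172.6] 44.0
to [np.float64(0.4112), np.float64(0.3059), 0.2] 44.5 shift [ 2.080e-01  4.859e-01 -1.000e-04] turn 2.949 q6 -1.83 len 0.529
to [np.float64(0.3638), np.float64(0.2601), 0.2] 44.5 shift [ 2.410e-01  4.288e-01 -1.000e-04] turn 2.949 q6 -1.83 len 0.492
```

>>> carry_out --steps '[[[0.021,0.049,0],0.3,1],[[0.042,0.098,0],0.6,1],[[0.063,0.147,0],0.9,1],[[0.084,0.196,0],1.2,1],[[0.105,0.245,0],1.5,1],[[0.126,0.294,0],1.8,1],[[0.147,0.343,0],2.1,1],[[0.168,0.392,0],2.4,1],[[0.189,0.441,0],2.7,1],[[0.208,0.486,0],2.95,1]]'

```text
time: 37.48
tool_pos: [0.4107, 0.3067, 0.1984]
ee_rot: [-3.138, -0.001, 2.346]
wrist_force: [1.0, -0.6, -0.2]
width: 0.0392
finger_force: 28.8
```

>>> carry_out --steps '[[[0,0,0],0,1],[[0,0,0],0,1],[[0,0,0.05],0,1],[[0,0,0.1],0,1],[[0,0,0.14],0,1],[[0,0,0.14],0,1]]'

```text
time: 38.22
tool_pos: [0.4096, 0.3022, 0.0568]
ee_rot: [-3.132, -0.002, 2.345]
wrist_force: [-0.5, -0.8, -1.1]
width: 0.0391
finger_force: 28.8
```

Run:
```python
from h import *
from bench import robot
s=robot.snapshot("wrist"); o=rel(); cv2.imwrite("pics/w14.png",s["image"][:,:,::-1]); to([.411,.306,.0165],44.5,o)
```

```text
t 38.275 X -238.23 Y 579.91 Z -142.75 yaw 134.38 F XYZ 0.9 0.8 0.9 w 0.0389 ff 28.8
to [0.411, 0.306, 0.0165] 44.5 shift [0.0021 0.0014 0.0433] turn -0.012 q6 -0.25 len 0.043
```

View pics/w14.png

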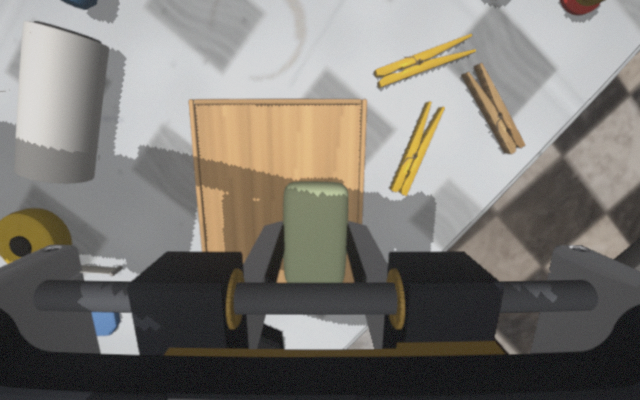

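>>> carry_out --steps '[[[0,0,0.025],0,1],[[0,0,0.037],0,1],[[0,0,0.043],0,1],[[0,0,0.043],0,1],[[0,0,0.043],0,-0.2],[[0,0,0.043],0,-0.2],[[0,0,0.043],0,-0.2],[[0,0,-0.02],0,-0.2],[[0,0,-0.08],0,-0.2],[[0,0,-0.14],0,-0.2]]'

```text
time: 39.52
tool_pos: [0.412, 0.3053, 0.203]
ee_rot: [3.141, 0.0, 2.347]
wrist_force: [0.4, 0.0, -0.6]
width: 0.0564
finger_force: 0.0
```

Run:
```python
from h import *
from bench import robot
s=robot.snapshot("wrist"); o=rel(); find(s,soapm(s),.022,400); t=robot.snapshot("top"); find(t,soapm(t),.022,100,(180,260,180,420)); to([.4945,-.1555,.2],74,o)
```

```text
t 39.575 X -235.47 Y 584.67 Z 10.54 yaw 134.49 F XYZ 1.5 1.0 4.8 w 0.0564 ff 0.0
[316. 182.] [412.1 306.9] [38.6 67. ] 43.8
[212. 211.] [415.2 300.5] [38.8 59.9] 46.6
[351. 186.] [ 507.3 -160.9] [40.5 49.2] 74.2
to [0.4945, -0.1555, 0.2] 74 shift [-0.3855 -0.2683  0.0102] turn -2.951 q6 -0.25 len 0.47
```

>>> carry_out --steps '[[[-0.045,-0.031,0],-0.3,-0.2],[[-0.09,-0.062,0],-0.6,-0.2],[[-0.135,-0.094,0],-1.0,-0.2],[[-0.18,-0.125,0],-1.3,-0.2],[[-0.225,-0.157,0],-1.7,-0.2],[[-0.27,-0.188,0],-2.1,-0.2],[[-0.315,-0.219,0],-2.5,-0.2],[[-0.36,-0.25,0],-2.8,-0.2],[[-0.385,-0.268,0.006],-2.95,-0.2],[[-0.385,-0.268,0.006],-2.95,-0.2]]'

```text
time: 40.88
tool_pos: [0.4902, -0.1587, 0.1932]
ee_rot: [3.141, -0.003, 2.858]
wrist_force: [0.3, 0.0, 0.8]
width: 0.0563
finger_force: 0.0
```

>>> carry_out --steps '[[[0,0,0],0,-0.2],[[0,0,0],0,-0.2]]'

```text
time: 41.12
tool_pos: [0.4909, -0.1558, 0.1951]
ee_rot: [3.141, 0.0, 2.864]
wrist_force: [-0.2, -0.3, -0.8]
width: 0.0565
finger_force: 0.0
```

Run:
```python
from h import *
from bench import robot
s=robot.snapshot("wrist"); o=rel(); find(s,soapm(s),.110,400); to([.4945,-.1555,.1],74,o)
```

```text
t 41.175 X -35.34 Y 160.07 Z -7.3 yaw 164.08 F XYZ 0.6 0.9 0.3 w 0.0569 ff 0.0
[317. 205.] [ 495.1 -154.6] [39.5 68.3] 74.0
to [0.4945, -0.1555, 0.1] 74 shift [-0.0033  0.0013  0.0952] turn 0.008 q6 -1.71 len 0.095
```

>>> carry_out --steps '[[[-0.003,0.001,0.05],0,-0.2],[[-0.003,0.001,0.083],0,-0.2],[[-0.003,0.001,0.095],0,-0.2],[[-0.003,0.001,0.095],0,-0.2],[[-0.003,0.001,0.095],0,1],[[-0.003,0.001,0.095],0,1],[[-0.003,0.001,0.095],0,1],[[-0.003,0.001,0.095],0,1]]'

```text
time: 42.18
tool_pos: [0.4946, -0.1572, 0.1006]
ee_rot: [-3.141, 0.002, 2.862]
wrist_force: [1.3, -0.1, 1.4]
width: 0.04
finger_force: 30.0
```

>>> carry_out --steps '[[[0,0,-0.02],0,1],[[0,0,-0.06],0,1],[[0,0,-0.098],0,1],[[0,0,-0.098],0,1],[[0,0,-0.098],0,1]]'

```text
time: 42.8
tool_pos: [0.4932, -0.1567, 0.1961]
ee_rot: [3.141, -0.003, 2.862]
wrist_force: [-0.5, -0.3, -1.0]
width: 0.0402
finger_force: 30.0
```

Run:
```python
from h import *
from bench import robot
t=robot.snapshot("top"); o=rel(); find(t,soapm(t),.022,100,(180,260,180,420)); to([.3635,.260,.2],44.5,o)
```

```text
t 42.85 X -33.27 Y 160.02 Z -7.02 yaw 163.98 F XYZ -0.0 -0.8 -0.9 w 0.0401 ff 30.0
[211. 212.] [413.  302.9] [40.4 67.2] 43.3
to [0.3635, 0.26, 0.2] 44.5 shift [ 0.2393  0.3646 -0.0033] turn 2.948 q6 -1.71 len 0.436
```

>>> carry_out --steps '[[[0.03,0.045,0],0.35,1],[[0.06,0.09,0],0.7,1],[[0.09,0.135,0],1.05,1],[[0.12,0.18,0],1.4,1],[[0.15,0.225,0],1.8,1],[[0.18,0.27,0],2.2,1],[[0.21,0.315,0],2.6,1],[[0.239,0.364,0],2.95,1],[[0.239,0.364,0],2.95,1],[[0.239,0.364,0],2.95,1]]'

```text
time: 44.1
tool_pos: [0.364, 0.2583, 0.1961]
ee_rot: [-3.138, -0.0, 2.348]
wrist_force: [1.0, -0.7, -1.1]
width: 0.0401
finger_force: 30.0
```

>>> carry_out --steps '[[[0,0,0],0,1],[[0,0,0.05],0,1],[[0,0,0.1],0,1],[[0,0,0.14],0,1],[[0,0,0.14],0,1]]'

```text
time: 44.72
tool_pos: [0.3624, 0.2562, 0.0545]
ee_rot: [-3.133, -0.002, 2.345]
wrist_force: [-0.4, -0.1, -0.6]
width: 0.04
finger_force: 30.0
```

Run:
```python
from h import *
from bench import robot
s=robot.snapshot("wrist"); o=rel(); find(s,soapm(s),.026,400); to([.3635,.260,.0135],44.5,o)
```

```text
t 44.775 X -270.92 Y 522.52 Z -145.33 yaw 134.36 F XYZ 0.2 -0.2 0.0 w 0.0405 ff 30.0
[315. 234.] [369.2 249. ] [49.3 78.3] 44.7
[407. 215.] [408.7 305.9] [39.8 65.6] 43.9
to [0.3635, 0.26, 0.0135] 44.5 shift [0.0024 0.0013 0.0437] turn -0.014 q6 -0.29 len 0.044
```

>>> carry_out --steps '[[[0.001,0,0.025],0,1],[[0.001,0,0.037],0,1],[[0.001,0,0.042],0,1],[[0.001,0,0.042],0,1],[[0.001,0,0.042],0,-0.2],[[0.001,0,0.042],0,-0.2],[[0.001,0,0.042],0,-0.2],[[0,0,-0.02],0,-0.2],[[0,0,-0.08],0,-0.2],[[0,0,-0.14],0,-0.2]]'

```text
time: 46.02
tool_pos: [0.3644, 0.2588, 0.1999]
ee_rot: [3.141, 0.0, 2.347]
wrist_force: [1.1, 0.2, 0.2]
width: 0.0568
finger_force: 0.0
```

Run:
```python
from h import *
from bench import robot
s=robot.snapshot("wrist"); o=rel(); find(s,soapm(s),.022,400); t=robot.snapshot("top"); find(t,soapm(t),.026,100,(180,260,180,420))
a=np.array([.2756,.9613]); b=np.array([a[1],-a[0]]); P=depthpts(t);d=P[...,:2]-[.451,-.313]; yy=d@a; xx=d@b
for n,k in(("goods",(yy>.062)&(yy<.195)&(np.abs(xx)<.052)),("weights",(yy<-.062)&(yy>-.15)&(np.abs(xx)<.05))):
    k&=(P[...,2]>.07)&(P[...,2]<.115); print(n,k.sum(),np.median(P[k][:,2]))
cv2.imwrite("pics/t15.png",cv2.resize(t["image"][150:260,170:480,::-1],None,fx=2.5,fy=2.5,interpolation=cv2.INTER_CUBIC))
```

```text
t 46.075 X -268.23 Y 526.8 Z 6.98 yaw 134.49 F XYZ 2.7 1.3 4.6 w 0.0564 ff 0.0
[369. 183.] [411.4 306.4] [39.8 65.8] 43.1
[316. 181.] [363.1 261.5] [38.4 66.5] 45.2
goods 1346 0.09928262461204274
weights 801 0.08702705351353401
```

View pics/t15.png

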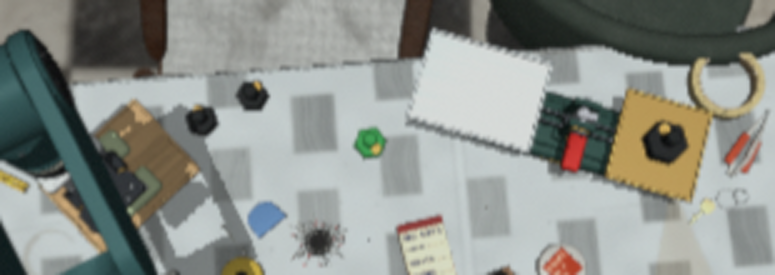

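Run:
```python
from h import *
from bench import robot
t=robot.snapshot("top"); H,S,V=hsvof(t); m=((H<8)|(H>172))&(S>130)&(V>70)
v,u=np.nonzero(m[185:235,385:412]); p=plane(t,np.c_[u+385,v+185],.126)[:,:2]-[.451,-.313]
a=np.array([.2756,.9613]); b=np.array([a[1],-a[0]]); X=p@b*1000
print(len(X),X.min(),X.max(),np.mean(X),np.mean(p@a)*1000)
if -52<np.mean(X)<-40: print(robot.close_job())
```

```text
111 -71.06194553897899 -24.63992309153388 -47.65570783519386 1.1385089365678056
the job is handed in; nothing more can be done
None
```

The job is handed in: two soap bars balanced one 200 g weight, the lock pin went fully home with the load on, and both bars are back in the tray; unloaded, the beam leans about 6 mm at each pan, which fits the play in the pin's holes.

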